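Pack the gel-run caddy

ROBOT

A 7-joint arm with a two-finger parallel gripper is mounted at the origin on the work surface. World frame = base frame: x ahead of the robot, y to its left, z up, the work surface at z = 0. Lengths are in m, angles in rad, forces in N, time in s.
With the tool pointing down it reaches from about 0.4 to 0.85 m from the base axis. Payload 4.5 kg.
Tool frame: the origin (TCP) lies at the very end of the fingers, on their centre line; the grasp point (between the pads) lies 19 mm behind it (tcp_to_grasp is the z of the grasp point in the tool frame, in m); z points along the fingers, y is the line along which they close (so a half turn about z gives the same grasp; the last joint's range is limited). The gripper opens to 88 mm and grips with 3 to 60 N. Pads are 18 mm wide; open, the fingers measure 123 mm over their backs; the gripper's body (75 mm by 187 mm) begins 45 mm behind the grasp point.
Start: joints at [-1.236, 0.689, -0.195, 1.565, 0.157, 0.902, -0.215], TCP at [0.185, 0.597, 0.239] pointing down, gripper open.
Joint ranges: [-3.01, 3.01], [-0.46, 2.08], [-1.47, 1.51], [0.13, 2.56], [-1, 4.14], [0.04, 2.09], [-2.66, 2.66]. Speed limits (rad/s): [2.57, 2.57, 3.14, 3.14, 3.14, 3.14, 3.14].

INTERFACE

Orientations are given as a unit quaternion [x, y, z, w].
In Python, from plant import * gives the robot as it stands. The module is installed in compiled form; this text tells all that it offers.
- The arm moves only by the shell command python3 -m jog 'ROWS' [OPENING] [FORCE]. ROWS is JSON, a list that holds one entry, the list of rows, each a list of 6 numbers: the shift along the tool's x, y, z in m, then the turn, a rotation vector about the tool's x, y, z in rad. In form: [[[dx, dy, dz, ax, ay, az], ...]]. A call has 1 to 12 rows; each row shifts and turns the commanded pose from where the row before left it, along the tool's axes as they then stand; what a row does not reach is not made up. A row lasts 1/8 s, in which the tool goes at most 62.5 mm and 10.7 degrees, less where a joint would pass 70% of its speed; a pose out of reach is approached as far as the arm can. A call with a gripper value outside its range is refused whole. OPENING is the finger opening in m, from 0 to 0.0881, set as the call begins (- or left out, the last holds). The fingers move at their own pace and stop on an object; FORCE is the grip in N (left out, the last holds). Time passes only in rows, so rows that do not move let the fingers close. It gives the time, the measured TCP pose, the force, the opening and the grip force at its end, in the units of the state.
- get_state(): the state, without advancing time (a new reading comes with each control period).
- snapshot(name): name is "side" or "top"; returns a dict with "frame" (420x560x3 uint8, red, green, blue), "mtx" (3x3 intrinsics, pixels), "D" ([k1, k2, p1, p2, k3] as OpenCV has them; the pictures are not rectified), "xyz" and "orientation" of the camera in the world. Camera axes: x right, y down, z forward; pixel columns grow to the right and rows downward; lengths in m; the calibration is good to about 2 mm. A picture is of the moment at which its call begins. There is no depth.
- finish_job(): hands the job in; it is judged then, once.
The state is a dict: "clock": time; "q": joint angles; "qd": joint speeds; "joint_torque": joint torques, N m; "tool_pos": TCP position; "eef_rot": TCP orientation; "contact_force": force on the tool from outside, world axes, zero at the start; "moment": the same for the moment, N m; "opening": opening from 0.0 (shut) to 1.0 (fully open); "finger_force": force on a finger pad.
Only numpy, scipy, OpenCV 4.12 (cv2) and the standard library are available. Lean on these libraries where they do the work, as an engineer would, in place of code of your own. Each camera call takes 0.05 s, during which the arm holds its last target. There are 200 camera calls.

TASK

Pack the caddy for the gel run: stand the round bottle in the wide round well, the tall tube in the narrow round well and the full tip box in the oblong well, each upright and right down on the floor of its well. Leave the square bottle, the short tube and the empty tip box standing where they are, and let go of everything.

Things in the scene. Friction and masses are not known exactly. Their poses are not given: they have to be found in the camera images.
- caddy: The carrying caddy, fixed to the bench: a low white plastic tray 280 x 98 mm and 12 mm high, long along its x axis, with a flat wire loop at each end (318 mm over the loops). Origin at the centre of its underside, on the bench. Three grey well blocks sit in it in a row along its x axis, 90 mm apart, in any order; their tops are 20 mm above the bench. A beaker, a pipette and a mini centrifuge lie beyond the caddy, out of the way (x above 0.75 m).
- block_wide: Grey block in the caddy, 88 x 88 x 16 mm, with the wide round well (76 mm across, 11 mm deep). Origin at the centre of its underside, 4 mm above the bench; the well's centre is straight above it, its floor 5 mm above the origin (9 mm above the bench), its rim 16 mm above the origin. Axes parallel to the caddy's.
- block_narrow: Same grey block with the narrow round well (54 mm across, 11 mm deep). Origin, well floor and rim heights as for the wide block.
- block_oblong: Same grey block with the oblong well, 78 mm along its x axis and 66 mm along its y axis, 11 mm deep. Origin, well floor and rim heights as for the wide block.
- bottle_center (a point): Round white bottle, 52 mm across, round sides up to 66 mm, then a sloping shoulder and a blue screw cap 34 mm across; 95 mm high in all, standing upright, about 0.12 kg. The point is on its axis, half-way up (47.5 mm above its underside). Its yaw means nothing.
- tube_center (a point): Tall slim white tube with flat foot, 30 mm across, with a blue screw cap 34 mm across and 15 mm high; 95 mm high in all, standing upright, about 0.05 kg. The point is on its axis, half-way up (47.5 mm above its underside).
- tip_box_center (a point): Full pipette-tip box: blue plastic box 58 mm (its x axis) x 46 mm (its y axis) x 64 mm high, standing, open on top and filled with rows of white tips, their tops 66 mm above its underside; about 0.08 kg. The point is at its middle, 32 mm above its underside.
- square_bottle_center (a point): Look-alike to be left: white bottle with a square body 48 x 48 mm, 95 mm high, the same blue cap. The point is on its axis, half-way up.
- short_tube_center (a point): Look-alike to be left: the same tube and cap as the tall one but only 55 mm high, 30 mm across. The point is on its axis, half-way up.
- empty_box_center (a point): Look-alike to be left: the same blue box as the tip box, 58 x 46 x 64 mm, but empty and open, no tips in it. The point is at its middle, 32 mm above its underside.
Not all that is in view belongs to the job. What is shaped like the part that bears short_tube_center but pink is not meant.

How it is judged:
At the end, for the whole second after the job is handed in: Bottle, tall tube and full tip box stand upright (0.1 rad), at rest, on the floors of the wide, narrow and oblong wells (height within 4 mm, centre within 18, 18, 17 mm of the well's); square bottle, short tube and empty box upright within 20 mm of their starts (horizontal distance between bottle_center and block_wide below 0.018 m and z of bottle_center in the frame of block_wide between 0.0485 and 0.0565 m and angle between each of bottle_center, tube_center, tip_box_center, square_bottle_center, short_tube_center, empty_box_center's own z axis and vertical below 0.1 rad and linear speed of each of bottle, tube, tip_box below 0.02 m/s and horizontal distance between tube_center and block_narrow below 0.018 m and z of tube_center in the frame of block_narrow between 0.0485 and 0.0565 m and horizontal distance between tip_box_center and block_oblong below 0.017 m and z of tip_box_center in the frame of block_oblong between 0.033 and 0.041 m and distance of each of square_bottle_center, short_tube_center, empty_box_center from where it was at the start of the episode below 0.02 m); the robot touches nothing.
It fails at once if the square bottle is knocked over or carried off (distance of square_bottle_center from where it was at the start of the episode above 0.03 m or angle between square_bottle_center's own z axis and vertical above 0.4 rad).
It fails at once if the short tube is knocked over or carried off (distance of short_tube_center from where it was at the start of the episode above 0.03 m or angle between short_tube_center's own z axis and vertical above 0.4 rad).
It fails at once if the empty tip box is knocked over or carried off (distance of empty_box_center from where it was at the start of the episode above 0.03 m or angle between empty_box_center's own z axis and vertical above 0.4 rad).
It also fails if it takes over 83 s, if anything falls off the work surface, if the arm or the gripper's body presses on something with over 40 N, if the wrist force passes 120 N, or if a joint passes its speed limit or range.

## Working session

There is one attempt and no reset: what is moved stays moved. The work goes in short steps, Python scripts to look and compute and a shell command to move; the robot and the scene stay as the last step left them, time stands still between calls to the robot, and variables do not carry over. Pictures are saved under pics/ and viewed, at most 14 in all, crops included, and the job is handed in when it is done.

```bash
mkdir -p pics
python3 - <<'E'
from plant import *
import cv2
s=get_state();print({k:s[k] for k in('clock','tool_pos','eef_rot','opening')})
for n in('top','side'):
    d=snapshot(n);cv2.imwrite(f'pics/{n}0.png',d['frame'][:,:,::-1]);print(d['mtx'],d['D'],d['xyz'],d['orientation'])
E
```

```text
{'clock': 0.0, 'tool_pos': array([0.18505863, 0.59632873, 0.23790937]), 'eef_rot': array([ 1.49796683e-01,  9.88716405e-01, -9.06072594e-04, -4.85355207e-05]), 'opening': 1.0009808642942188}
[[406.03799273   0.         287.28339712]
 [  0.         406.03799273 208.12694651]
 [  0.           0.           1.        ]] [-0.09187333  0.          0.          0.          0.        ] [ 0.43817106 -0.00884463  0.87638208] [ 0.7147745  -0.69740182  0.03515129 -0.03863284]
[[404.24636698   0.         277.63767322]
 [  0.         404.24636698 210.59524502]
 [  0.           0.           1.        ]] [-0.04881479  0.          0.          0.          0.        ] [ 0.22369927 -0.56387201  0.7046253 ] [ 0.89726064 -0.2354725   0.09312117 -0.36166903]
```

View pics/top0.png

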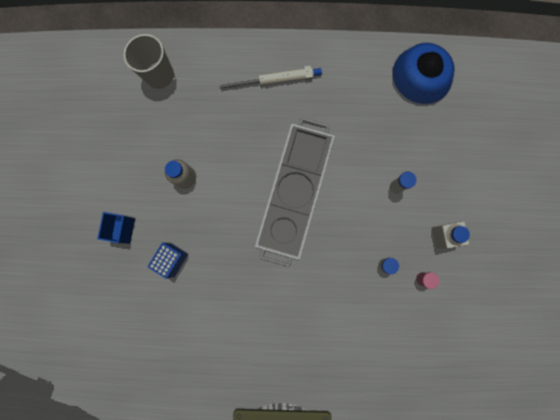

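View pics/side0.png

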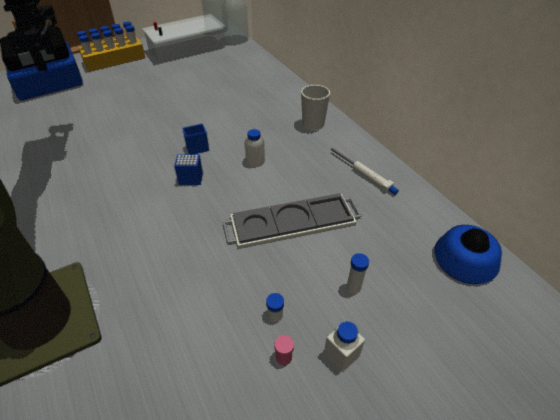

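The top view shows the caddy around (295,190), with the oblong well at (307,150), the wide well at (295,189) and the narrow well at (284,230). The round bottle's cap is at (174,170), the tall tube's at (407,181) and the tip box at (167,260). The parts to leave are the square bottle (459,236), short tube (390,267) and empty box (116,229). The pink tube at (430,281) is a distractor. The side view agrees with all of this.

```bash
cat > h.py <<'E'
from plant import *
import cv2,numpy as np
from scipy.spatial.transform import Rotation as R
def cast(d,uv,z):
    p=cv2.undistortPoints(np.float64(uv).reshape(-1,1,2),np.array(d['mtx']),np.array(d['D'])).reshape(-1,2)
    r=R.from_quat(d['orientation']).apply(np.c_[p,np.ones(len(p))]);c=np.array(d['xyz'])
    return (c+r*((z-c[2])/r[:,2])[:,None])[:,:2]
def blobs(m,lo=25,hi=1e5):
    cs,_=cv2.findContours(m.astype(np.uint8),cv2.RETR_EXTERNAL,cv2.CHAIN_APPROX_NONE)
    return [c.reshape(-1,2) for c in cs if lo<cv2.contourArea(c)<hi]
def blue(f):
    h=cv2.cvtColor(f,cv2.COLOR_RGB2HSV);return (h[...,0]>100)&(h[...,0]<130)&(h[...,1]>140)&(h[...,2]>60)
E
python3 - <<'E'
from h import *
for n in('top','side'):
    d=snapshot(n);f=d['frame'];print(n)
    for c in blobs(blue(f)):
        (u,v),r=cv2.minEnclosingCircle(c)
        x=cast(d,[[u,v]],.09)[0]
        if .3<x[0]<.75: print('blue',(round(u),round(v)),cv2.contourArea(c),'z.09',x.round(4))
    w=f.min(2)>(150 if n=='top' else 140)
    for c in blobs(w,150):
        u,v=c.mean(0)
        P=cast(d,c,.012);b=cv2.minAreaRect(np.float32(P));print('white',(round(u),round(v)),len(c),np.round(b[0],4),np.round(b[1],4),round(b[2],1))
    if n=='top':
        # tips
        m=np.zeros(f.shape[:2],np.uint8);m[235:285,140:195]=(f[235:285,140:195].min(2)>110)&0xff
        h=cv2.cvtColor(f,cv2.COLOR_RGB2HSV);sub=np.zeros_like(m);sub[235:285,140:195]=((h[...,1]<110)&(h[...,2]>130))[235:285,140:195]
        ys,xs=np.nonzero(sub);P=cast(d,np.c_[xs,ys],.066);b=cv2.minAreaRect(np.float32(P));print('tips',len(xs),b,P.mean(0))
        k=np.zeros(f.shape[:2],bool);k[235:285,140:195]=blue(f)[235:285,140:195]
        c=max(blobs(k),key=len);b=cv2.minAreaRect(np.float32(cast(d,c,.064)));print('box',b)
    cv2.imwrite(f'pics/w_{n}.png',(w*255).astype(np.uint8))
E
```

```text
top
blue (390, 266) 168.0 z.09 [ 0.4139 -0.2053]
blue (164, 260) 106.5 z.09 [0.4143 0.2321]
blue (460, 234) 180.0 z.09 [ 0.4782 -0.3454]
blue (111, 227) 545.5 z.09 [0.4743 0.3443]
blue (407, 179) 178.5 z.09 [ 0.5832 -0.2393]
blue (173, 169) 190.0 z.09 [0.5931 0.2249]
tips 231 ((0.4120897352695465, 0.24212954938411713), (0.03525695204734802, 0.050480782985687256), 59.52828598022461) [0.4128883  0.24113226]
box ((0.41328856348991394, 0.23967979848384857), (0.046561095863580704, 0.058719974011182785), 60.42690658569336)
side
blue (347, 332) 279.5 z.09 [ 0.4745 -0.3449]
blue (275, 301) 207.5 z.09 [ 0.3997 -0.2363]
blue (360, 261) 189.0 z.09 [ 0.5817 -0.2385]
blue (187, 162) 49.0 z.09 [0.4021 0.2014]
blue (254, 133) 68.5 z.09 [0.5936 0.226 ]
blue (194, 130) 184.5 z.09 [0.4632 0.3137]
blue (82, 34) 48.5 z.09 [0.32   1.1215]
blue (94, 32) 48.0 z.09 [0.3647 1.1202]
blue (105, 30) 48.5 z.09 [0.4057 1.1164]
blue (116, 28) 42.5 z.09 [0.45   1.1166]
blue (128, 26) 41.0 z.09 [0.4922 1.113 ]
white (374, 174) 81 [0.8314 0.0161] [0.0267 0.1192] 10.6
white (179, 28) 180 [0.7272 1.1777] [0.1663 0.3038] 89.6
```

Run:
```python
from h import *
d=snapshot('top');f=d['frame'];g=f.min(2)
roi=np.zeros(g.shape,bool);roi[110:272,245:345]=1
for t in(110,120,130):
    for c in blobs((g>t)&roi,800):
        b=cv2.minAreaRect(np.float32(cast(d,c,.012)));print(t,np.round(b[0],4),np.round(b[1],4),round(b[2],1))
        B=b
# well hulls: dark edge contours; crop for viewing
cr=cv2.resize(f[110:275,240:350],None,fx=3.5,fy=3.5,interpolation=cv2.INTER_CUBIC);cv2.imwrite('pics/cr.png',cr[:,:,::-1])
```

```text
110 [ 0.5713 -0.0183] [0.3518 0.2189] 1.4
120 [ 0.5689 -0.0188] [0.1024 0.2834] 75.1
130 [ 0.5687 -0.0188] [0.0999 0.2813] 75.2
```

View pics/cr.png

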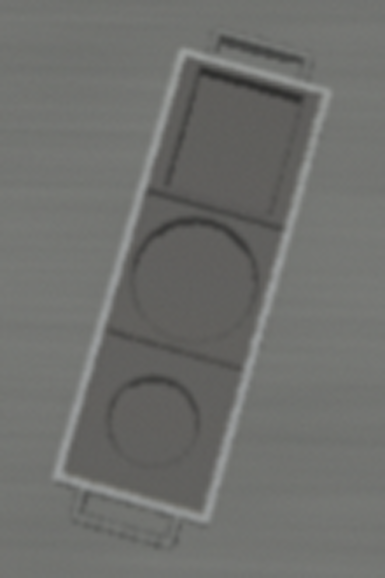

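The caddy measures 281 x 100 mm, which matches its true size. Its centre is (0.569,-0.019) and its long axis is at -14.8°. The oblong well is at the far end, the wide well in the middle and the narrow well at the near end. The tip box outline measures 59 x 47 mm, which also matches, so I'll start with the bottle.

```bash
cat > to.py <<'E'
import sys
from h import *
# delta in tool axes to TCP x y z, finger axis yaw (deg), tool straight down
x,y,z,psi=map(float,sys.argv[1:5]);s=get_state();A=R.from_quat(s['eef_rot'])
a=np.radians(psi);T=R.from_matrix(np.c_[[np.cos(a+np.pi/2),np.sin(a+np.pi/2),0],[np.cos(a),np.sin(a),0],[0,0,-1]])
D=np.array([x,y,z])-s['tool_pos']
print('turn first',(A.inv()*T).as_rotvec().round(4),'then shift',T.inv().apply(D).round(4),'(no-turn shift',A.inv().apply(D).round(4),') t',round(s['clock'],2))
E
python3 to.py 0.593 0.2255 0.17 75.2
```

```text
turn first [-0.0008  0.     -0.0424] then shift [-0.4892 -0.2547  0.0684] (no-turn shift [-0.4996 -0.2337  0.0686] ) t 0.25
```

```bash
python3 -m jog '[[[0,0,0,0,0,-0.042],[-0.045,-0.023,0.006,0,0,0],[-0.045,-0.023,0.006,0,0,0],[-0.045,-0.023,0.006,0,0,0],[-0.045,-0.023,0.006,0,0,0],[-0.045,-0.023,0.006,0,0,0],[-0.045,-0.023,0.006,0,0,0],[-0.045,-0.023,0.006,0,0,0],[-0.045,-0.023,0.006,0,0,0],[-0.045,-0.023,0.006,0,0,0],[-0.045,-0.023,0.006,0,0,0]]]' 0.088 20; python3 to.py 0.593 0.2255 0.17 75.2
```

```text
clock: 1.62
tool_pos: [0.5626, 0.2583, 0.1786]
eef_rot: [0.128, 0.992, 0.0, 0.0]
contact_force: [0.8, 0.6, 0.1]
opening: 0.996
finger_force: 0.0
turn first [0.0005 0.0001 0.001 ] then shift [-0.0378 -0.024   0.0086] (no-turn shift [-0.0378 -0.024   0.0086] ) t 1.62
```

```bash
python3 -m jog '[[[-0.037,-0.024,0.0086,0,0,0],[0,0,0,0,0,0],[0,0,0,0,0,0]]]'; python3 to.py 0.593 0.2255 0.036 75.2
```

```text
clock: 2.0
tool_pos: [0.5904, 0.2276, 0.1701]
eef_rot: [0.128, 0.992, 0.001, -0.0]
contact_force: [-0.4, 0.1, 0.1]
opening: 0.997
finger_force: 0.0
turn first [ 0.0009 -0.0009  0.0007] then shift [-0.003  -0.0014  0.1341] (no-turn shift [-0.0031 -0.0015  0.1341] ) t 2.0
```

```bash
python3 -m jog '[[[-0.002,-0.001,0.03,0,0,0],[0,0,0.034,0,0,0],[0,0,0.035,0,0,0],[0,0,0.035,0,0,0],[0,0,0,0,0,0],[0,0,0,0,0,0]]]'; python3 -m jog '[[[0,0,0,0,0,0],[0,0,0,0,0,0],[0,0,0,0,0,0],[0,0,0,0,0,0],[0,0,0,0,0,0],[0,0,0,0,0,0]]]' 0.03 20
python3 - <<'E'
from h import *
d=snapshot('side');cv2.imwrite('pics/g1.png',d['frame'][60:300,130:450,::-1].repeat(2,0).repeat(2,1))
E
```

```text
clock: 2.75
tool_pos: [0.5929, 0.227, 0.0375]
eef_rot: [0.128, 0.992, 0.001, 0.001]
contact_force: [0.1, 1.1, 1.6]
opening: 0.997
finger_force: 0.0
clock: 3.5
tool_pos: [0.5929, 0.2257, 0.0365]
eef_rot: [0.129, 0.992, 0.0, 0.0]
contact_force: [-0.6, 0.4, 3.0]
opening: 0.578
finger_force: 20.0
```

View pics/g1.png

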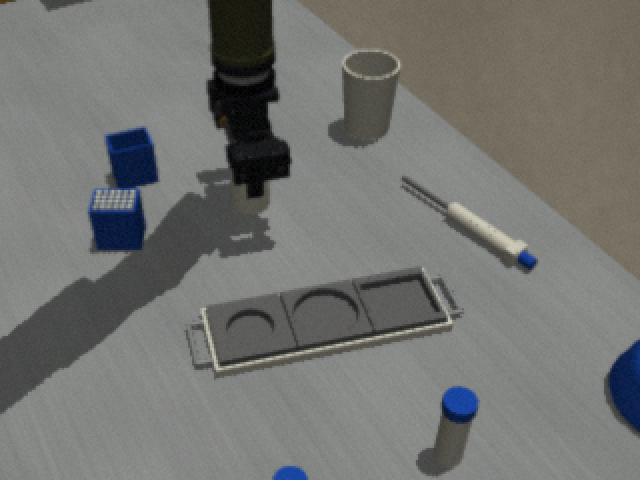

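The bottle at crop (250,190) is held between the fingers, and the opening of 51 mm matches its 52 mm diameter. Next I lift it and carry it to the wide well.

```bash
python3 -m jog '[[[0,0,-0.03,0,0,0],[0,0,-0.035,0,0,0],[0,0,-0.035,0,0,0],[0,0,-0.035,0,0,0],[0,0,0,0,0,0],[0,0,0,0,0,0]]]' - 25;  python3 to.py 0.5688 -0.0188 0.17 75.2
```

```text
clock: 4.3
tool_pos: [0.5916, 0.2246, 0.1696]
eef_rot: [0.129, 0.992, -0.001, -0.001]
contact_force: [-0.2, 0.0, -2.2]
opening: 0.583
finger_force: 25.0
turn first [-0.0021 -0.002  -0.0005] then shift [-0.0401 -0.2411 -0.0004] (no-turn shift [-0.0402 -0.2411  0.    ] ) t 4.3
```

```bash
python3 -m jog '[[[-0.004,-0.024,0,0,0,0],[-0.006,-0.036,0,0,0,0],[-0.007,-0.042,0,0,0,0],[-0.007,-0.042,0,0,0,0],[-0.007,-0.042,0,0,0,0],[-0.005,-0.032,0,0,0,0],[-0.004,-0.024,0,0,0,0],[0,0,0,0,0,0],[0,0,0,0,0,0],[0,0,0,0,0,0]]]';  python3 to.py 0.5688 -0.0188 0.0455 75.2
```

```text
clock: 5.55
tool_pos: [0.5694, -0.0168, 0.1708]
eef_rot: [0.128, 0.992, 0.001, -0.0]
contact_force: [0.4, 1.5, -2.0]
opening: 0.581
finger_force: 25.0
turn first [ 0.0012 -0.0007  0.0021] then shift [ 0.     -0.0021  0.1253] (no-turn shift [-1.000e-04 -2.200e-03  1.253e-01] ) t 5.55
```

```bash
python3 -m jog '[[[0,-0.001,0.025,0,0,0],[0,0,0.03,0,0,0],[0,0,0.03,0,0,0],[0,0,0.025,0,0,0],[0,0,0.012,0,0,0],[0,0,0,0,0,0],[0,0,0,0,0,0],[0,0,0.002,0,0,0],[0,0,0,0,0,0]]]';  python3 to.py 0.5688 -0.0188 0.0455 75.2
```

```text
clock: 6.68
tool_pos: [0.5694, -0.0199, 0.0475]
eef_rot: [0.129, 0.992, 0.0, 0.0]
contact_force: [-0.1, -0.2, -1.8]
opening: 0.578
finger_force: 25.0
turn first [ 0.0003  0.0007 -0.0006] then shift [0.0008 0.0009 0.002 ] (no-turn shift [0.0008 0.0009 0.002 ] ) t 6.67
```

```bash
python3 -m jog '[[[0,0,0.001,0,0,0],[0,0,0.001,0,0,0],[0,0,0.0005,0,0,0],[0,0,0,0,0,0]]]';python3 -m jog '[[[0,0,0,0,0,0],[0,0,0,0,0,0],[0,0,0,0,0,0],[0,0,0,0,0,0]]]' 0.08; python3 -m jog '[[[0,0,-0.03,0,0,0],[0,0,-0.035,0,0,0],[0,0,-0.035,0,0,0],[0,0,-0.03,0,0,0],[0,0,0,0,0,0],[0,0,0,0,0,0]]]' 0.088;  python3 to.py 0.582 -0.239 0.17 75.2
```

```text
clock: 7.18
tool_pos: [0.5692, -0.0199, 0.0454]
eef_rot: [0.129, 0.992, -0.0, 0.0]
contact_force: [-2.1, -0.7, 6.5]
opening: 0.579
finger_force: 25.0
clock: 7.68
tool_pos: [0.5691, -0.0198, 0.0445]
eef_rot: [0.129, 0.992, 0.0, -0.0]
contact_force: [-0.4, 0.9, -0.2]
opening: 0.907
finger_force: 0.0
clock: 8.43
tool_pos: [0.5685, -0.02, 0.1738]
eef_rot: [0.129, 0.992, -0.0, -0.001]
contact_force: [0.6, -0.4, 0.3]
opening: 0.995
finger_force: 0.0
turn first [-0.0005 -0.0013 -0.0005] then shift [-0.069  -0.2083  0.0038] (no-turn shift [-0.0691 -0.2082  0.0039] ) t 8.43
```

```bash
python3 -m jog '[[[-0.006,-0.02,0,0,0,0],[-0.012,-0.036,0.001,0,0,0],[-0.014,-0.042,0.001,0,0,0],[-0.014,-0.042,0.001,0,0,0],[-0.014,-0.042,0.001,0,0,0],[-0.009,-0.026,0,0,0,0],[0,0,0,0,0,0],[0,0,0,0,0,0],[0,0,0,0,0,0]]]';  python3 to.py 0.582 -0.239 0.038 75.2
python3 - <<'E'
from h import *
d=snapshot('top');cv2.imwrite('pics/t2.png',d['frame'][90:300,250:490,::-1].repeat(2,0).repeat(2,1))
E
```

```text
clock: 9.55
tool_pos: [0.5827, -0.2361, 0.1703]
eef_rot: [0.128, 0.992, 0.001, -0.0]
contact_force: [-0.7, -0.2, 0.1]
opening: 1.005
finger_force: 0.0
turn first [ 0.0014 -0.0009  0.0026] then shift [-0.     -0.003   0.1323] (no-turn shift [-1.000e-04 -3.200e-03  1.323e-01] ) t 9.55
```

View pics/t2.png

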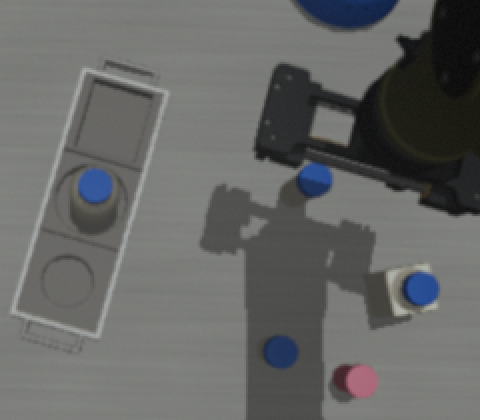

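The bottle stands upright in the wide well, with its cap at crop (95,185). The tall tube's cap at (315,180) is untouched, so I descend on it.

```bash
python3 -m jog '[[[0,-0.002,0.025,0,0,0],[0,0,0.035,0,0,0],[0,0,0.035,0,0,0],[0,0,0.03,0,0,0],[0,0,0.007,0,0,0],[0,0,0,0,0,0]]]'; python3 -m jog '[[[0,0,0,0,0,0],[0,0,0,0,0,0],[0,0,0,0,0,0],[0,0,0,0,0,0],[0,0,0,0,0,0],[0,0,0,0,0,0],[0,0,0,0,0,0]]]' 0.015 20; python3 -m jog '[[[0,0,-0.03,0,0,0],[0,0,-0.035,0,0,0],[0,0,-0.035,0,0,0],[0,0,-0.032,0,0,0],[0,0,0,0,0,0],[0,0,0,0,0,0]]]';python3 to.py 0.4818 0.0042 0.17 75.2
```

```text
clock: 10.35
tool_pos: [0.5824, -0.2399, 0.0389]
eef_rot: [0.129, 0.992, 0.0, 0.0]
contact_force: [1.0, -0.1, 0.2]
opening: 0.996
finger_force: 0.0
clock: 11.22
tool_pos: [0.5821, -0.2404, 0.0385]
eef_rot: [0.129, 0.992, 0.0, -0.0]
contact_force: [-0.0, 0.3, 0.1]
opening: 0.366
finger_force: 19.9
clock: 11.98
tool_pos: [0.5813, -0.2405, 0.1696]
eef_rot: [0.129, 0.992, 0.0, -0.001]
contact_force: [-0.5, -0.0, -0.3]
opening: 0.364
finger_force: 20.0
turn first [-0.0001 -0.0018 -0.0005] then shift [ 0.1587  0.2111 -0.0004] (no-turn shift [ 1.588e-01  2.111e-01 -1.000e-04] ) t 11.97
```

```bash
python3 -m jog '[[[0.012,0.016,0,0,0,0],[0.024,0.032,0,0,0,0],[0.025,0.033,0,0,0,0],[0.025,0.033,0,0,0,0],[0.025,0.033,0,0,0,0],[0.024,0.032,0,0,0,0],[0.014,0.019,0,0,0,0],[0.01,0.012,0,0,0,0],[0,0,0,0,0,0],[0,0,0,0,0,0],[0,0,0,0,0,0]]]';python3 to.py 0.4818 0.0042 0.0475 75.2
python3 - <<'E'
from h import *
d=snapshot('side');cv2.imwrite('pics/s3.png',d['frame'][90:330,150:450,::-1].repeat(2,0).repeat(2,1))
E
```

```text
clock: 13.35
tool_pos: [0.4825, 0.002, 0.1705]
eef_rot: [0.13, 0.992, -0.0, 0.0]
contact_force: [0.9, -0.1, -0.8]
opening: 0.365
finger_force: 20.0
turn first [-0.0004  0.0003 -0.0026] then shift [0.0012 0.002  0.123 ] (no-turn shift [0.0012 0.002  0.123 ] ) t 13.35
```

View pics/s3.png

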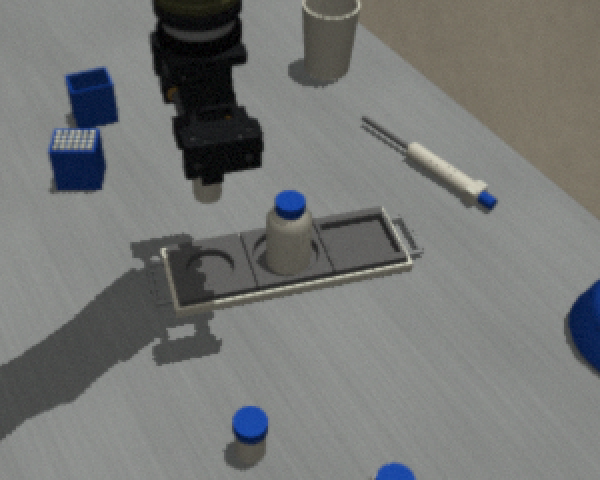

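The tube is held upright above the narrow well, with its foot at crop (208,190). The bottle stands in its own well.

```bash
python3 -m jog '[[[0.001,0.002,0.025,0,0,0],[0,0,0.03,0,0,0],[0,0,0.03,0,0,0],[0,0,0.025,0,0,0],[0,0,0.009,0,0,0],[0,0,0,0,0,0],[0,0,0.002,0,0,0],[0,0,0.001,0,0,0],[0,0,0.001,0,0,0],[0,0,0,0,0,0]]]';  python3 to.py 0.4818 0.0042 0.0475 75.2
```

```text
clock: 14.65
tool_pos: [0.4818, 0.0054, 0.0478]
eef_rot: [0.129, 0.992, 0.0, 0.0]
contact_force: [1.1, 0.8, -0.4]
opening: 0.368
finger_force: 20.0
turn first [ 0.0002  0.0003 -0.0005] then shift [-0.0003 -0.0011  0.0003] (no-turn shift [-0.0003 -0.0011  0.0003] ) t 14.65
```

```bash
python3 -m jog '[[[0,0,0.0007,0,0,0],[0,0,0,0,0,0],[0,0,0,0,0,0]]]';python3 -m jog '[[[0,0,0,0,0,0],[0,0,0,0,0,0],[0,0,0,0,0,0],[0,0,0,0,0,0]]]' 0.07; python3 -m jog '[[[0,0,-0.03,0,0,0],[0,0,-0.035,0,0,0],[0,0,-0.035,0,0,0],[0,0,-0.03,0,0,0],[0,0,0,0,0,0],[0,0,0,0,0,0]]]' 0.08;  python3 to.py 0.413 0.240 0.14 60
```

```text
clock: 15.02
tool_pos: [0.4819, 0.0055, 0.0473]
eef_rot: [0.129, 0.992, 0.0, 0.0]
contact_force: [-0.7, 0.6, 5.7]
opening: 0.362
finger_force: 19.9
clock: 15.52
tool_pos: [0.4816, 0.0054, 0.0468]
eef_rot: [0.129, 0.992, 0.0, -0.0]
contact_force: [0.1, 0.9, -1.1]
opening: 0.785
finger_force: 0.0
clock: 16.27
tool_pos: [0.4811, 0.0052, 0.1763]
eef_rot: [0.129, 0.992, -0.0, -0.001]
contact_force: [0.8, -0.0, -0.2]
opening: 0.903
finger_force: 0.0
turn first [-0.0006 -0.0009  0.2647] then shift [0.1764 0.1693 0.0363] (no-turn shift [0.1259 0.2096 0.0363] ) t 16.27
```

```bash
python3 -m jog '[[[0,0,0,0,0,0.13],[0,0,0,0,0,0.134],[0.016,0.016,0.003,0,0,0],[0.032,0.031,0.006,0,0,0],[0.035,0.033,0.007,0,0,0],[0.035,0.033,0.007,0,0,0],[0.032,0.031,0.007,0,0,0],[0.026,0.025,0.006,0,0,0],[0,0,0,0,0,0],[0,0,0,0,0,0],[0,0,0,0,0,0]]]';python3 to.py 0.4128 0.2405 0.03 60
python3 - <<'E'
from h import *
d=snapshot('side');cv2.imwrite('pics/s4.png',d['frame'][60:300,130:430,::-1].repeat(2,0).repeat(2,1))
E
```

```text
clock: 17.65
tool_pos: [0.4138, 0.238, 0.1406]
eef_rot: [0.26, 0.966, -0.001, -0.0]
contact_force: [0.8, 0.3, 0.3]
opening: 0.908
finger_force: 0.0
turn first [-0.0016  0.0003 -0.0016] then shift [0.0021 0.0017 0.1106] (no-turn shift [0.0022 0.0018 0.1106] ) t 17.65
```

View pics/s4.png

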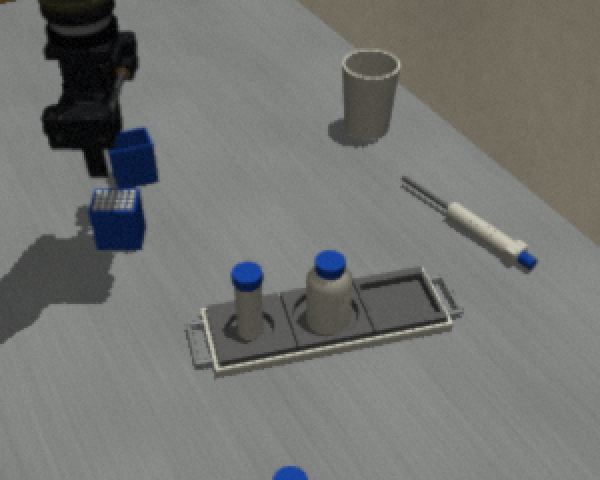

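The tube and bottle stand in their wells, at crop (247,300) and (328,295). Before descending on the tip box I check its yaw by projecting its expected corners into the side view.

Run:
```python
from h import *
d=snapshot('side')
Rw=R.from_quat(d['orientation']).inv().as_matrix()
def proj(P):
    return (cv2.projectPoints(np.float64(P),cv2.Rodrigues(Rw)[0],-Rw@np.array(d['xyz']),np.array(d['mtx']),np.array(d['D']))[0].reshape(-1,2)-[130,60])*2
for yaw in(-30,60):
    a=np.radians(yaw);M=np.array([[np.cos(a),-np.sin(a)],[np.sin(a),np.cos(a)]])
    P=[[*(M@[i*.029,j*.023]+[.4128,.2405]),.064] for i,j in((-1,-1),(1,-1),(1,1),(-1,1))];print(yaw,proj(P).round())
s=get_state();p=s['tool_pos'];y=R.from_quat(s['eef_rot']).as_matrix()[:,1]
print('fingers',proj([p-.045*y,p+.045*y]).round())
```

```text
-30 [[ 88. 211.]
 [135. 211.]
 [140. 188.]
 [ 95. 188.]]
60 [[129. 214.]
 [136. 185.]
 [100. 185.]
 [ 92. 214.]]
fingers [[ 99. 172.]
 [112. 128.]]
```

Run:
```python
from h import *
a=cv2.imread('pics/top0.png')[230:290,135:200];b=cv2.imread('pics/side0.png')[145:195,165:215]
o=np.zeros((480,800,3),np.uint8);a=cv2.resize(a,None,fx=6,fy=6);b=cv2.resize(b,None,fx=8,fy=8)
o[:360,:390]=a;o[:400,400:800]=b;cv2.imwrite('pics/z.png',o)
```

```text
(no output)
```

View pics/z.png

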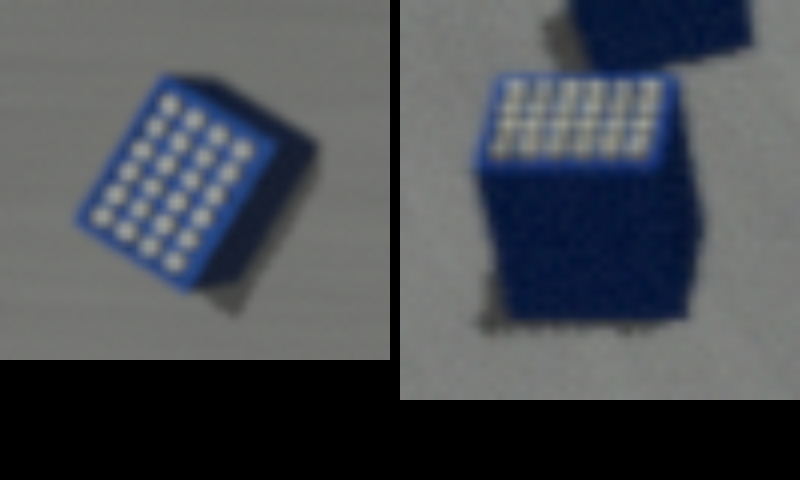

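The left half (top view) shows the lit rim with corners (170,75), (275,145), (190,290) and (80,220). The right half (side view) puts the near rim corners at crop (89,211) and (136,211), which agrees with the -30° prediction. I descend.

```bash
python3 -m jog '[[[0.002,0.001,0.02,0,0,0],[0,0,0.03,0,0,0],[0,0,0.03,0,0,0],[0,0,0.022,0,0,0],[0,0,0.007,0,0,0],[0,0,0,0,0,0]]]'; python3 -m jog '[[[0,0,0,0,0,0],[0,0,0,0,0,0],[0,0,0,0,0,0],[0,0,0,0,0,0],[0,0,0,0,0,0],[0,0,0,0,0,0],[0,0,0,0,0,0]]]' 0.03 20; python3 -m jog '[[[0,0,-0.03,0,0,0],[0,0,-0.035,0,0,0],[0,0,-0.035,0,0,0],[0,0,-0.04,0,0,0],[0,0,-0.01,0,0,0],[0,0,0,0,0,0],[0,0,0,0,0,0]]]' - 25;python3 to.py 0.6558 -0.0418 0.18 75.2
```

```text
clock: 18.5
tool_pos: [0.4125, 0.2413, 0.032]
eef_rot: [0.259, 0.966, -0.0, -0.0]
contact_force: [0.5, -0.5, -0.1]
opening: 0.907
finger_force: 0.0
clock: 19.38
tool_pos: [0.4127, 0.2419, 0.0323]
eef_rot: [0.258, 0.966, 0.0, 0.0]
contact_force: [0.4, 0.6, 5.4]
opening: 0.518
finger_force: 20.0
clock: 20.25
tool_pos: [0.4116, 0.241, 0.1806]
eef_rot: [0.258, 0.966, -0.001, -0.001]
contact_force: [0.2, -0.0, -2.3]
opening: 0.52
finger_force: 25.0
turn first [-0.0023 -0.0014 -0.2644] then shift [-0.3084 -0.211   0.0006] (no-turn shift [-0.3528 -0.1231  0.0006] ) t 20.25
```

```bash
python3 -m jog '[[[0,0,0,0,0,-0.13],[0,0,0,0,0,-0.134],[-0.018,-0.012,0,0,0,0],[-0.034,-0.023,0,0,0,0],[-0.038,-0.026,0,0,0,0],[-0.038,-0.026,0,0,0,0],[-0.038,-0.026,0,0,0,0],[-0.038,-0.026,0,0,0,0],[-0.038,-0.026,0,0,0,0],[-0.034,-0.023,0,0,0,0],[-0.02,-0.014,0,0,0,0],[-0.012,-0.009,0,0,0,0]]]'; python3 -m jog '[[[0,0,0,0,0,0],[0,0,0,0,0,0],[0,0,0,0,0,0]]]'; python3 to.py 0.6558 -0.0418 0.0413 75.2
python3 - <<'E'
from h import *
d=snapshot('side');cv2.imwrite('pics/s5.png',d['frame'][60:300,180:480,::-1].repeat(2,0).repeat(2,1))
E
```

```text
clock: 21.75
tool_pos: [0.6557, -0.0426, 0.1798]
eef_rot: [0.13, 0.992, -0.0, -0.002]
contact_force: [-0.8, -0.6, -1.0]
opening: 0.523
finger_force: 25.0
clock: 22.12
tool_pos: [0.6555, -0.0397, 0.182]
eef_rot: [0.128, 0.992, 0.0, -0.0]
contact_force: [0.5, -0.2, -0.3]
opening: 0.517
finger_force: 25.0
turn first [ 0.0006 -0.0007  0.0016] then shift [-0.0008 -0.0019  0.1407] (no-turn shift [-0.0009 -0.002   0.1407] ) t 22.12
```

View pics/s5.png

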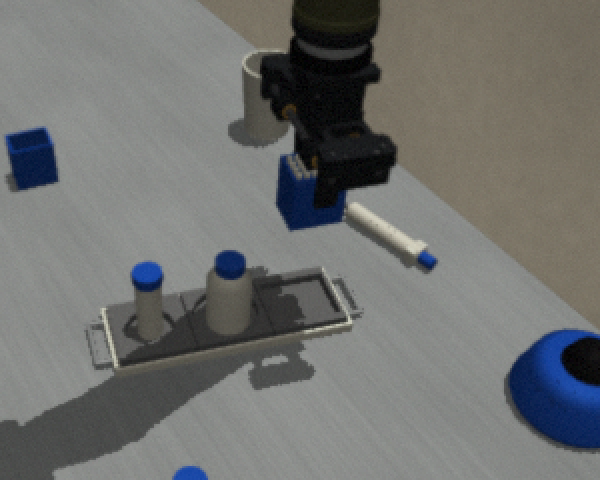

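The box hangs level above the oblong well, at crop (310,190), and the path down past the bottle is clear.

```bash
python3 -m jog '[[[-0.001,-0.002,0.025,0,0,0],[0,0,0.035,0,0,0],[0,0,0.035,0,0,0],[0,0,0.025,0,0,0],[0,0,0.015,0,0,0],[0,0,0,0,0,0],[0,0,0.002,0,0,0],[0,0,0.001,0,0,0],[0,0,0,0,0,0]]]';  python3 to.py 0.6558 -0.0418 0.0413 75.2
```

```text
clock: 23.3
tool_pos: [0.6569, -0.0435, 0.0445]
eef_rot: [0.129, 0.992, 0.0, 0.0]
contact_force: [-0.1, -1.1, -0.7]
opening: 0.522
finger_force: 25.0
turn first [ 0.0003  0.0009 -0.0006] then shift [0.0014 0.0013 0.0032] (no-turn shift [0.0014 0.0013 0.0032] ) t 23.3
```

```bash
python3 -m jog '[[[0,0,0.001,0,0,0],[0,0,0.001,0,0,0],[0,0,0.001,0,0,0],[0,0,0.0005,0,0,0],[0,0,0,0,0,0],[0,0,0,0,0,0]]]';python3 -m jog '[[[0,0,0,0,0,0],[0,0,0,0,0,0],[0,0,0,0,0,0],[0,0,0,0,0,0]]]' 0.07; python3 -m jog '[[[0,0,-0.02,0,0,0],[0,0,-0.035,0,0,0],[0,0,-0.04,0,0,0],[0,0,-0.04,0,0,0],[0,0,-0.04,0,0,0],[0.04,0,-0.02,0,0,0],[0.05,0,0,0,0,0],[0.05,0.04,0,0,0,0],[0.05,0.05,0,0,0,0],[0,0.05,0,0,0,0],[0,0.05,0,0,0,0],[0,0.05,0,0,0,0]]]'
python3 - <<'E'
from h import *
for n in('top','side'):
    d=snapshot(n);f=d['frame'];cv2.imwrite(f'pics/end_{n}.png',f[:,:,::-1])
    for c in blobs(blue(f)):
        (u,v),r=cv2.minEnclosingCircle(c);x=cast(d,[[u,v]],.09)[0]
        if .3<x[0]<.75: print(n,(round(u),round(v)),'z.09',x.round(4))
a=cv2.imread('pics/end_top.png')[100:300,90:490];b=cv2.imread('pics/end_side.png')[80:380,150:450]
o=np.zeros((600,800,3),np.uint8);o[:300,:600]=cv2.resize(a,(600,300));o[300:,:300]=b;o[300:,300:700]=cv2.resize(b[90:190,60:240],(400,300));cv2.imwrite('pics/end.png',o)
E
```

```text
clock: 24.05
tool_pos: [0.6565, -0.0434, 0.0413]
eef_rot: [0.129, 0.992, -0.0, 0.0]
contact_force: [-1.7, -0.0, 6.2]
opening: 0.519
finger_force: 25.0
clock: 24.55
tool_pos: [0.6565, -0.0434, 0.0403]
eef_rot: [0.129, 0.992, 0.0, -0.0]
contact_force: [0.3, 0.3, -1.2]
opening: 0.794
finger_force: 0.0
clock: 26.05
tool_pos: [0.5397, 0.2306, 0.2371]
eef_rot: [0.129, 0.992, 0.0, 0.001]
contact_force: [0.4, -0.1, -0.1]
opening: 0.795
finger_force: 0.0
top (390, 266) z.09 [ 0.4139 -0.2051]
top (460, 234) z.09 [ 0.4777 -0.3455]
top (282, 227) z.09 [0.4829 0.0063]
top (111, 228) z.09 [0.4735 0.3434]
top (297, 183) z.09 [ 0.5712 -0.0225]
top (309, 144) z.09 [ 0.6485 -0.0439]
side (347, 332) z.09 [ 0.4745 -0.3449]
side (275, 302) z.09 [ 0.3992 -0.2372]
side (253, 198) z.09 [0.4838 0.0124]
side (331, 198) z.09 [ 0.6318 -0.0708]
side (295, 192) z.09 [ 0.5727 -0.0156]
side (194, 131) z.09 [0.4624 0.3116]
side (82, 35) z.09 [0.3191 1.1166]
side (94, 32) z.09 [0.3647 1.1202]
side (105, 30) z.09 [0.4057 1.1164]
side (116, 28) z.09 [0.45   1.1166]
side (128, 26) z.09 [0.4922 1.113 ]
```

View pics/end.png

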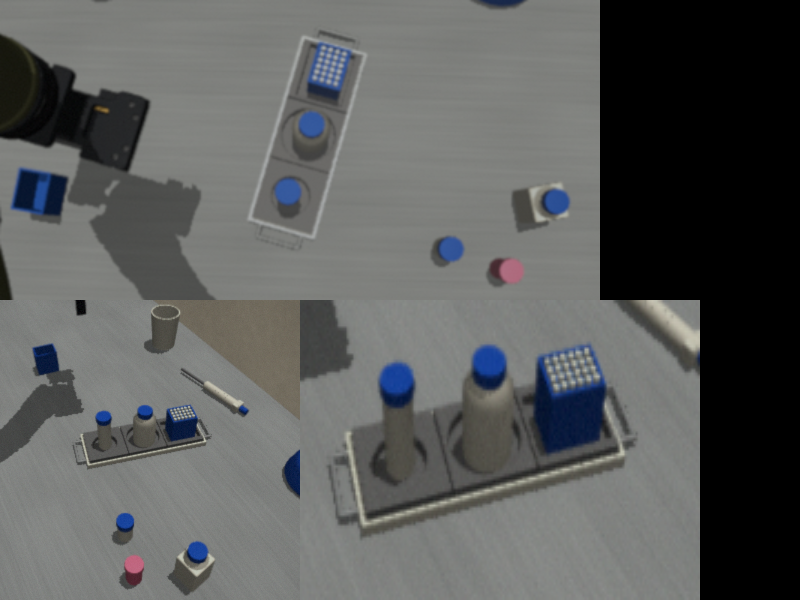

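All three stand upright in their wells and the measured caps lie within a few mm of the well centres. The tip box is at (330,68) in the top part, the bottle at (311,125) and the tube at (288,192). The look-alikes have not moved and the gripper is clear.

```bash
python3 -m jog '[[[0,0,0,0,0,0],[0,0,0,0,0,0],[0,0,0,0,0,0]]]' | head -1; python3 -c "
from plant import *
print(finish_job())"
```

```text
clock: 26.52
the job is handed in; nothing more can be done
None
```

The job is handed in at about 26.5 s: in the last pictures the round bottle, tall tube and full tip box stand upright in their wells, the look-alikes have not moved and the gripper is clear, but the hand-in gave no verdict.

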